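# Slide the thin spacer plate off the stand's bed and seat it on the filling jig

### The job

The thin blue spacer plate lies too flat on the spring stand's bed to be picked up. Press on it with shut fingertips just firmly enough to drag it, and slide it out of the open front of the bed until its end overhangs, then take it by the overhanging end, lift it off and lay it gently on the filling jig's rail, both holes over the two brass pins and lying flat, fully down, and let go. Never load the stand's bed with more than 20 N, and leave the tubes, the jar and the white spare board where they are.

Things in the scene. Friction and masses are not known exactly. Their poses are not given: they have to be found in the camera images.
- stand: White spring stand fixed to the table, housing 200 x 170 mm, 42 mm high, on levelling feet that raise it by 0 to 6 mm. Origin at the centre of the housing's underside; x points from its front with the black knob (roughly towards the robot) to its back, z up. It carries the steel bed on a column; in front of the bed's edge the space is free down to the housing.
- bed: The stand's steel bed; axes as the stand's. Origin on its floor, 20 mm in +x of and 85 mm above the stand's origin when up; floor x = -70 mm (open front edge) to +72 mm (5 mm back rim). Sinks up to 30 mm on a soft spring whose preload differs each time, 1 to 16 N. Two sprung orange cheeks, 6 mm high, hold the plate: a fingertip must press about 12 to 17 N to drag it.
- bed_edge (a point): Middle of the bed's open front edge, on top of the bed floor. With about 40 mm of plate overhanging this edge there is room to grip the plate across its 50 mm width, some 18 mm from its end; at about 55 mm it tips off. The bed rises again as the fingertip is lifted: lift slowly. The orange cheeks touch the plate's long edges all along the bed, none in front of it.
- plate: Blue steel spacer plate, 110 (x) x 50 (y) x 3 mm, about 0.11 kg, loose. Origin at the centre of its underside; z up. Starts flat on the bed, -x end to the open front, less than 22 mm from the back rim. Two 14 mm through holes on its long centre line, at x = -6 and +40 mm, plain surface between. It slides more easily on the slippery bed than a fingertip does on it.
- plate_end (a point): Middle of the plate's -x end, on its underside: the end that is slid out over the bed's front edge.
- hole_front (a point): Centre of the plate's hole at x = -6 mm, on its underside.
- hole_rear (a point): Centre of the plate's hole at x = +40 mm, on its underside.
- jig: Filling jig fixed to the table: base 230 x 110 x 12 mm, dark steel rail x = -18 to +58 mm, 42 mm wide, top 60 mm above the table; behind it (x = 118 to 174 mm) a white nest of tubes, 86 mm high. Origin on the table under the middle of a seated plate; x points from its front (roughly towards the robot) to the nest. A seated plate has its axes along the jig's.
- pin_front (a point): Foot of the front brass pin (jig x = -6 mm), on the rail's top; hole_front goes over it. Both pins are 8 mm in diameter and 14 mm high with pointed tops. A seated plate sticks out 37 mm in front of the rail.
- pin_rear (a point): Foot of the rear brass pin (jig x = +40 mm), on the rail's top; hole_rear goes over it.
- jar: Bystander: amber jar with black lid, 60 mm across, 75 mm high; origin at the centre of its underside.
- spare: Bystander: white plastic board without holes, 120 x 70 x 6 mm, flat on the table; origin at the centre of its underside.
- tube0: Bystander: lip balm tube standing loose on the table, clear below and pale yellow above, 16 mm across, 68 mm high; origin at the centre of its underside.
- tube1: Bystander: lip balm tube standing loose on the table, clear below and pale yellow above, 16 mm across, 68 mm high; origin at the centre of its underside.
- tube2: Bystander: lip balm tube standing loose on the table, clear below and pale yellow above, 16 mm across, 68 mm high; origin at the centre of its underside.
- tube3: Bystander: lip balm tube standing loose on the table, clear below and pale yellow above, 16 mm across, 68 mm high; origin at the centre of its underside.
- tube4: Bystander: lip balm tube standing loose on the table, clear below and pale yellow above, 16 mm across, 68 mm high; origin at the centre of its underside.
Mind the look-alikes: they are no part of the job. What is shaped like the plate but green is not meant.

How it is judged (in metres and radians):
On the way, in this order (a step that is already met when the one before it is completed fails the run):
1. the plate has been slid until its end overhangs the bed's front edge by more than 30 mm, still lying flat on the bed (x of plate_end in the frame of bed below -0.1 m and angle between plate's own z axis and vertical below 0.06 rad and contact force between plate and bed above 0.2 N and z of plate in the frame of bed below 0.003 m), for 0.2 s.
2. the plate is held in the fingers, lifted more than 20 mm above the bed and the bed is free of it (z of plate in the frame of bed above 0.02 m and contact force between plate and the fingers above 0.5 N and contact force between plate and bed below 0.05 N), for 0.2 s.
At the end, for the whole second after the job is handed in: The plate lies at rest on the jig's rail, released, flat within 0.05 rad, its underside within 2.5 mm of the rail's top, with each hole over its own pin (hole and pin centres within 5 mm), so nothing is left on the stand (horizontal distance between hole_front and pin_front below 0.005 m and horizontal distance between hole_rear and pin_rear below 0.005 m and z of each of hole_front, hole_rear in the frame of jig below 0.0625 m and angle between plate's own z axis and vertical below 0.05 rad and contact force between plate and jig above 0.2 N and linear speed of plate below 0.01 m/s and contact force between plate and the fingers below 0.05 N); the robot touches nothing.
It fails at once if the stand's bed is loaded with more than 20 N (contact force between bed and anything else above 20 N).
It fails at once if the plate is laid on the jig roughly, or the jig pressed, with more than 30 N (contact force between jig and anything else above 30 N).
It fails at once if a tube, the jar or the spare board is moved by more than 30 mm (distance of any of tube0, tube1, tube2, tube3, tube4, jar, spare from where it was at the start of the episode above 0.03 m).
It fails at once if a tube or the jar is knocked over (angle between any of tube0, tube1, tube2, tube3, tube4, jar's own z axis and vertical above 0.5 rad).
It also fails if it takes over 72 s, if anything falls off the work surface, if the arm or the gripper's body presses on something with over 40 N, if the wrist force passes 120 N, or if a joint passes its speed limit or range.

### The arm

A 6-joint arm with a two-finger parallel gripper is mounted at the origin on the work surface. World frame = base frame: x ahead of the robot, y to its left, z up, the work surface at z = 0. Lengths are in mm, angles in rad, forces in N, time in s.
With the tool pointing down it reaches from about 300 to 775 mm from the base axis. Payload 14.6 kg.
Tool frame: the origin (TCP) lies on the centre line of the jaws, within the pads' length; the fingertips stand 8 mm ahead of it and the grasp point (between the pads) lies 11 mm behind it; z points along the fingers, y is the direction in which the jaws open and shut (so a half turn about z gives the same grasp; the last joint's range is limited). The gripper opens to 94 mm and grips with 3 to 60 N. Pads are 16 mm wide; open, the fingers measure 119 mm over their backs; the gripper's body (75 mm by 177 mm) begins 78 mm behind the grasp point.
Start: joints at [1.282, 0.3, 1.521, -0, 1.321, -0.067], TCP at [120.99, 536.517, 213.446] pointing down, gripper open.
Joint ranges: [-3.03, 3.03], [-0.79, 2.21], [0.23, 2.52], [-1.04, 4.18], [0, 3.07], [-2.55, 2.55]. Speed limits (rad/s): [2.22, 2.22, 2.57, 3.14, 3.14, 3.14].

### API

Orientations are given as [roll, pitch, yaw] about the fixed x, y, z axes, in that order (R = Rz(yaw) Ry(pitch) Rx(roll)).
In Python, from cell import read_state, cams, manip gives the robot as it stands.
- The arm moves only by the shell command python3 -m handwheel 'ROWS' [OPENING] [FORCE]. ROWS is JSON, a list of rows, each a list of 4 numbers: the shift along the tool's x, y, z in m, then the turn about the tool's z in degrees. In form: [[dx, dy, dz, turn], ...]. A call has 1 to 5 rows; each row is the pose to reach, as a shift and turn from the pose measured when the call began, along the tool's axes at that moment; what a row does not reach only later rows make up. A row lasts 1/8 s, in which the tool goes at most 62.5 mm and 10.7 degrees, less where a joint would pass 70% of its speed; a pose out of reach is approached as far as the arm can. A call with a gripper value outside its range is refused whole. OPENING is the closure, from 0 (fully open) to 1 (shut), set as the call begins (- or left out, the last holds). The fingers move at their own pace and stop on an object; FORCE is the grip in N (left out, the last holds). Time passes only in rows, so rows that repeat a pose let the fingers close. It gives the time, the measured TCP pose, the force and the opening at its end, in the units of the state.
- read_state(): the state, without advancing time (a new reading comes with each control period).
- cams.camera(name): name is "side" or "top"; returns the picture (420x560x3 uint8, red, green, blue); there is no depth.
- cams.get_calibration(name): a dict with "vertical_fov" (degrees; the focal length in pixels is half the picture's height over the tangent of half this angle, whatever the lens; pixels are square), "cx", "cy" (the principal point, pixels), "R" (3x3) and "t" (3): a world point X has camera coordinates R X + t. Camera axes: x right, y down, z forward; pixel columns grow to the right and rows downward; lengths in mm; the calibration is good to about 2 mm. A picture is of the moment at which its call begins. get_calibration takes no time and is no camera call.
- manip.sign_off(): hands the job in, once; it reports no verdict.
The state is a dict: "clock": time; "joints": joint angles; "qd": joint speeds; "effort": joint torques, N m; "eef_pos": TCP position; "eef_rot": TCP orientation; "wrist_force": force on the tool from outside, world axes, zero at the start; "moment": the same for the moment, N m; "finger_gap": finger opening in mm.
Only numpy, scipy, OpenCV 4.12 (cv2) and the standard library are available. Lean on these libraries where they do the work, as an engineer would, in place of code of your own. Each camera call takes 0.05 s, during which the arm holds its last target. There are 200 camera calls.

## Working session

There is one attempt and no reset: what is moved stays moved. The work goes in short steps, Python scripts to look and compute and a shell command to move; the robot and the scene stay as the last step left them, time stands still between calls to the robot, and variables do not carry over. Pictures are saved under pics/ and viewed, about 8 in all and at most 12, crops included, and the job is handed in when it is done.

```bash
ls; mkdir -p pics
python3 - <<'E'
from cell import read_state,cams
import cv2,numpy as np
for n in("top","side"):
    im=cams.camera(n);cv2.imwrite(f"pics/{n}0.png",im[:,:,::-1]);c=cams.get_calibration(n)
    print(n,{k:np.round(v,4).tolist() for k,v in c.items()})
print(read_state())
E
```

```text
pics
top {'vertical_fov': 52.5948, 'cx': 285.4814, 'cy': 205.7071, 'R': [[0.028, -0.9994, 0.0202], [-0.9846, -0.031, -0.1719], [0.1724, -0.0151, -0.9849]], 't': [-50.793, 599.4442, 1376.6467]}
side {'vertical_fov': 49.5318, 'cx': 282.094, 'cy': 205.0938, 'R': [[-0.9311, -0.3643, 0.0203], [-0.2629, 0.6314, -0.7295], [0.253, -0.6846, -0.6837]], 't': [545.1445, 210.6208, 1067.3103]}
{'clock': 0.1, 'joints': array([ 1.28244680e+00,  3.00382430e-01,  1.52153852e+00,  1.33799518e-05,
        1.32070918e+00, -6.65627221e-02]), 'qd': array([ 0.00252136, -0.00253764, -0.00184584,  0.00035   ,  0.00138591,
       -0.0003217 ]), 'effort': array([ 1.83366465e-03, -5.32642508e+01, -3.53283942e+01,  7.09458673e-02,
        2.34556018e-02, -6.42832561e-05]), 'eef_pos': array([120.8969155 , 536.30439959, 212.95297207]), 'eef_rot': array([-3.14055834e+00, -8.19376932e-05,  2.91980249e+00]), 'wrist_force': array([-0.74886831,  0.20560079, -0.77146018]), 'moment': array([-0.00707114, -0.05282108,  0.00721478]), 'finger_gap': 93.84886019340128}
```

View pics/top0.png

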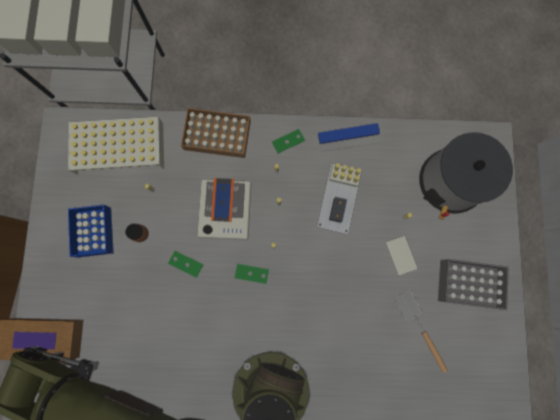

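View pics/side0.png

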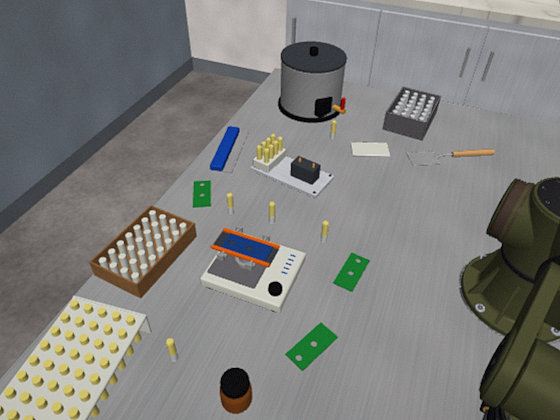

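The top view shows the stand at (224,209) with the blue plate at (222,200) between the orange cheeks. The jig rail is at (338,209) and its nest at (346,173). The tubes are at (149,187), (277,167), (279,200), (274,245) and (409,215), and the jar is at (137,232). There are three candidates for the plate: the blue slab on the bed (222,200), the blue bar lying on the table at (349,133), and the green plates at (288,140), (185,264) and (252,273). Only the slab on the bed fits, since it is blue, holed and between the cheeks. I'll confirm with an enlarged crop.

```bash
cat > h.py <<'E'
import numpy as np,cv2
from cell import cams,read_state
def cal(n):
    c=cams.get_calibration(n);return c,210/np.tan(np.radians(c["vertical_fov"])/2),np.array(c["R"]),np.array(c["t"])
def ray(n,uv):
    c,f,R,t=cal(n);d=R.T@np.array([(uv[0]-c["cx"])/f,(uv[1]-c["cy"])/f,1]);return -R.T@t,d/np.linalg.norm(d)
def onz(n,uv,z):
    o,d=ray(n,uv);return o+d*(z-o[2])/d[2]
def tri(a,b):
    (o1,d1),(o2,d2)=ray("top",a),ray("side",b)
    s=np.linalg.lstsq(np.c_[d1,-d2],o2-o1,rcond=None)[0];p,q=o1+d1*s[0],o2+d2*s[1]
    return (p+q)/2,np.linalg.norm(p-q)
def proj(n,X):
    c,f,R,t=cal(n);p=R@np.asarray(X,float)+t;return np.array([c["cx"]+f*p[0]/p[2],c["cy"]+f*p[1]/p[2]])
def crop(im,x0,y0,w,h,k):
    return cv2.resize(im[y0:y0+h,x0:x0+w],None,fx=k,fy=k,interpolation=cv2.INTER_CUBIC)
E
python3 - <<'E'
from h import *
T=cv2.imread("pics/top0.png");S=cv2.imread("pics/side0.png")
a=np.hstack([crop(T,190,165,80,60,5),crop(T,305,155,80,60,5)])
b=np.hstack([crop(S,195,220,114,86,3.5)[:300,:400],crop(S,240,128,100,75,4)[:300,:400]])
b=cv2.resize(b,(800,300)) if b.shape[1]!=800 else b
cv2.imwrite("pics/c1.png",np.vstack([a,b]));print(a.shape,b.shape)
E
```

```text
(300, 800, 3) (300, 800, 3)
```

View pics/c1.png

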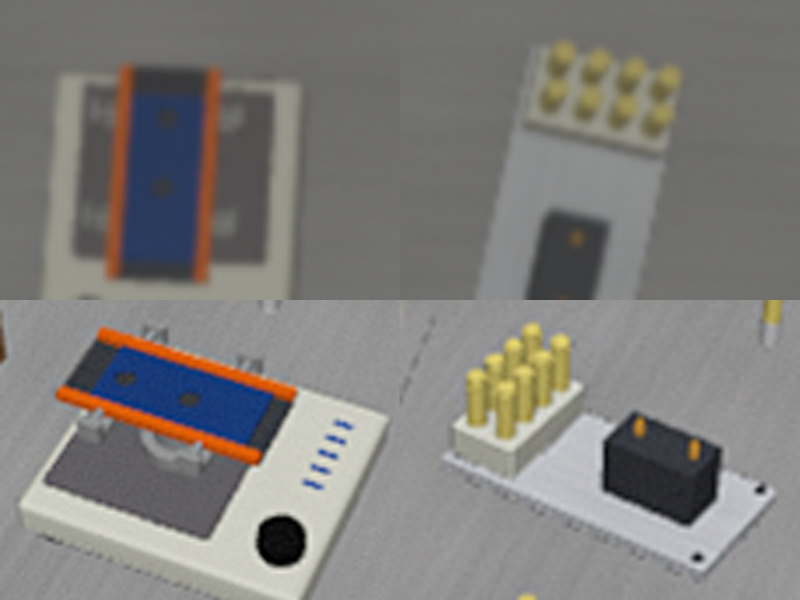

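```bash
cat >> h.py <<'E'
def masks(im):
    h=cv2.cvtColor(im,cv2.COLOR_BGR2HSV);H,S,V=[h[:,:,i].astype(int) for i in range(3)]
    return dict(blue=(abs(H-112)<12)&(S>110)&(V>50),orange=(H<18)&(S>120)&(V>90),dark=(V<75))
def comps(m,x0,y0,x1,y1,amin=3):
    z=np.zeros_like(m);z[y0:y1,x0:x1]=m[y0:y1,x0:x1]
    n,l,s,c=cv2.connectedComponentsWithStats(z.astype(np.uint8));return [(int(s[i,4]),c[i].round(2).tolist(),cv2.minAreaRect(np.argwhere(l==i)[:,::-1].astype(np.float32))) for i in range(1,n) if s[i,4]>=amin]
E
python3 - <<'E'
from h import *
B={"top":((195,170,250,225),(325,185,355,245)),"side":((200,222,290,280),(280,150,330,190))}
for n in B:
    im=cv2.imread(f"pics/{n}0.png");k=8;im=cv2.resize(im,None,fx=1,fy=1);m=masks(im)
    print(n)
    for key,b in (("blue",B[n][0]),("orange",B[n][0]),("orange",B[n][1]),("dark",B[n][1])):
        for a,c,r in comps(m[key],*b): print(key,a,c,np.round(cv2.boxPoints(r),1).tolist())
    # holes: least-blue weight inside filled hull of plate
    x0,y0,x1,y1=B[n][0]; mb=np.zeros(m["blue"].shape,np.uint8);mb[y0:y1,x0:x1]=m["blue"][y0:y1,x0:x1]
    hull=cv2.convexHull(np.argwhere(mb)[:,::-1].astype(np.int32));f=cv2.fillConvexPoly(np.zeros_like(mb),hull,1);f=cv2.erode(f,np.ones((5,5)))
    sat=im[:,:,0].astype(float)-im[:,:,2];med=np.median(sat[f>0]);w=np.clip(med-8-sat,0,None)*f
    nn,l,s,c=cv2.connectedComponentsWithStats((w>0).astype(np.uint8))
    for i in range(1,nn):
        ys,xs=np.where(l==i);ww=w[ys,xs]
        if len(ys)>4: print("hole",len(ys),(xs@ww/ww.sum()).round(2),(ys@ww/ww.sum()).round(2))
E
```

```text
top
blue 379 [221.98, 200.66] [[214.6999969482422, 216.0], [216.8000030517578, 183.5], [229.5, 184.3000030517578], [227.3000030517578, 216.8000030517578]]
orange 112 [213.27, 198.5] [[210.1999969482422, 218.89999389648438], [213.5, 177.89999389648438], [216.3000030517578, 178.10000610351562], [213.0, 219.1999969482422]]
orange 105 [231.17, 198.88] [[228.8000030517578, 220.0], [231.10000610351562, 178.89999389648438], [233.8000030517578, 179.0], [231.5, 220.10000610351562]]
dark 254 [337.36, 209.57] [[329.20001220703125, 219.3000030517578], [334.1000061035156, 197.10000610351562], [345.70001220703125, 199.6999969482422], [340.79998779296875, 221.8000030517578]]
hole 23 223.0 188.16
hole 21 222.05 201.97
side
blue 692 [247.18, 246.83] [[220.6999969482422, 245.89999389648438], [225.5, 231.5], [272.29998779296875, 247.10000610351562], [267.5, 261.5]]
blue 5 [284.0, 272.4] [[282.0, 272.0], [282.20001220703125, 271.3999938964844], [286.1000061035156, 272.70001220703125], [285.8999938964844, 273.29998779296875]]
orange 200 [250.76, 237.67] [[222.0, 231.10000610351562], [223.39999389648438, 226.8000030517578], [279.3999938964844, 244.60000610351562], [278.1000061035156, 249.0]]
orange 265 [240.45, 255.71] [[210.3000030517578, 248.10000610351562], [211.8000030517578, 243.60000610351562], [269.70001220703125, 262.8999938964844], [268.20001220703125, 267.3999938964844]]
dark 526 [304.71, 170.24] [[286.70001220703125, 173.10000610351562], [294.70001220703125, 154.3000030517578], [322.6000061035156, 166.3000030517578], [314.5, 185.10000610351562]]
hole 21 223.35 239.99
hole 28 230.44 242.09
hole 32 248.6 247.99
hole 274 275.07 260.79
```

Run:
```python
from h import *
def brass(n,f="0"):
    im=cv2.imread(f"pics/{n}{f}.png").astype(float);w=np.clip(im[:,:,2]-im[:,:,0]-25,0,None);P=[]
    x0,y0,x1,y1=dict(top=(332,198,344,220),side=(294,153,320,175))[n];z=np.zeros_like(w);z[y0:y1,x0:x1]=w[y0:y1,x0:x1]
    k,l,s,c=cv2.connectedComponentsWithStats((z>0).astype(np.uint8))
    for i in range(1,k):
        ys,xs=np.where(l==i);ww=z[ys,xs];print(n,s[i].tolist(),(xs@ww/ww.sum()).round(2),(ys@ww/ww.sum()).round(2))
        P.append((s[i,4],np.array([xs@ww,ys@ww])/ww.sum()))
    P=sorted(P,key=lambda p:-p[0])[:2];return sorted([p[1] for p in P],key=lambda p:p[1])
pt,ps=brass("top"),brass("side")
for a,b in zip(pt,ps): print("pin rear/front",tri(a,b),"top@68",onz("top",a,68).round(1),"side@68",onz("side",b,68).round(1))
H=[("front",(222.05,201.97),(248.6,247.99)),("rear",(223,188.16),(230.5,242.1))]
for nme,a,b in H: print(nme,tri(a,b),"top@91",onz("top",a,91).round(1),"side@91",onz("side",b,91).round(1))
print("plate edge mid front, rear @92",onz("top",(221,216.4),92).round(1),onz("top",(223.2,183.9),92).round(1))
print("cheek ends",[onz("top",u,95).round(1).tolist() for u in((211.6,219),(214.9,178),(230.15,220),(232.5,179))])
print("cheek side",[onz("side",u,95).round(1).tolist() for u in((278.8,246.8),(222.7,229),(269,265.1),(211,245.9))])
# jig base edges (bright) top image: rail top corners
print("rail corners top@60",[onz("top",u,60).round(1).tolist() for u in((334.1,197.1),(345.7,199.7))])
```

```text
top [339, 201, 3, 3, 6] 339.94 202.23
top [336, 215, 3, 2, 5] 336.98 215.44
side [298, 157, 4, 5, 15] 299.46 159.22
side [312, 163, 3, 5, 15] 313.14 164.97
pin rear/front (array([ 616.41807817, -214.78126225,   63.87105616]), np.float64(0.3224520187097606)) top@68 [ 615.5 -214.2   68. ] side@68 [ 614.9 -209.6   68. ]
pin rear/front (array([ 571.28323567, -205.2368721 ,   63.34847054]), np.float64(0.03219760513875107)) top@68 [ 570.5 -204.6   68. ] side@68 [ 569.7 -199.5   68. ]
front (array([600.42999208, 175.32863415,  89.85001077]), np.float64(0.8596313365257734)) top@91 [599.8 175.1  91. ] side@91 [600.4 176.3  91. ]
rear (array([646.56709734, 174.6896754 ,  89.74559196]), np.float64(0.6922857376402917)) top@91 [646.  174.4  91. ] side@91 [646.4 175.7  91. ]
plate edge mid front, rear @92 [552.  175.8  92. ] [660.1 174.4  92. ]
cheek ends [[542.1, 205.2, 95.0], [678.4, 202.2, 95.0], [540.7, 145.2, 95.0], [676.9, 144.4, 95.0]]
cheek side [[536.9, 150.0, 95.0], [679.8, 148.5, 95.0], [537.1, 207.8, 95.0], [680.2, 206.2, 95.0]]
rail corners top@60 [[633.9, -195.6, 60.0], [626.2, -234.7, 60.0]]
```

```bash
cat >> h.py <<'E'
from scipy.spatial.transform import Rotation as Ro
def go(x,y,z,yaw):
    s=read_state();R=Ro.from_euler("xyz",s["eef_rot"]).as_matrix();d=R.T@(np.array([x,y,z])-s["eef_pos"])
    t=np.degrees(np.arctan2(R[1,0],R[0,0])-yaw);t=(t+180)%360-180
    print("shift",(d/1000).round(4).tolist(),"turn",round(t,2),"F",s["wrist_force"].round(2),"pos",s["eef_pos"].round(1),"rot",s["eef_rot"].round(3),"gap",round(s["finger_gap"],1),"t",s["clock"])
E
python3 -c "
from h import *
go(623.5,175,160,np.pi-0.012)"
```

```text
shift [-0.5698, -0.2418, 0.0532] turn -12.02 F [-0.75  0.21 -0.77] pos [120.9 536.3 213. ] rot [-3.141 -0.     2.92 ] gap 93.8 t 0.1
```

```bash
python3 -m handwheel '[[-0.055,-0.023,0,-3],[-0.11,-0.047,0,-6],[-0.165,-0.07,0,-9],[-0.22,-0.093,0,-12],[-0.275,-0.117,0,-12]]' 1 10; python3 -c "
from h import *
go(623.5,175,160,np.pi-0.012)"
```

```text
clock: 0.72
eef_pos: [364.7, 360.3, 212.9]
eef_rot: [-3.14, -0.0, 3.13]
wrist_force: [0.7, 0.6, -0.1]
finger_gap: 47.6
shift [-0.2609, -0.1822, 0.053] turn 0.03 F [ 0.66  0.56 -0.14] pos [364.7 360.3 212.9] rot [-3.14 -0.    3.13] gap 47.6 t 0.725
```

```bash
python3 -m handwheel '[[-0.052,-0.036,0,0],[-0.104,-0.073,0,0],[-0.156,-0.109,0,0],[-0.209,-0.146,0.01,0],[-0.261,-0.182,0.03,0]]'; python3 -m handwheel '[[0,0,0,0],[0,0,0,0]]'; python3 -c "
from h import *
go(623.5,175,110,np.pi-0.012)"
```

```text
clock: 1.35
eef_pos: [616.5, 180.0, 186.2]
eef_rot: [-3.141, 0.0, 3.13]
wrist_force: [-0.7, 0.8, 1.8]
finger_gap: 0.5
clock: 1.6
eef_pos: [616.2, 180.2, 186.0]
eef_rot: [-3.141, -0.0, 3.13]
wrist_force: [0.0, 0.3, 0.5]
finger_gap: 0.7
shift [-0.0074, -0.0051, 0.076] turn 0.0 F [0.01 0.35 0.47] pos [616.2 180.2 186. ] rot [-3.141 -0.     3.13 ] gap 0.7 t 1.6
```

```bash
cat >> h.py <<'E'
def F(n=5):
    f=[]
    for i in range(n): cams.camera("top");f.append(read_state()["wrist_force"])
    f=np.array(f);print("F",f.mean(0).round(2),"sd",f.std(0).round(2))
E
python3 -m handwheel '[[-0.003,-0.002,0.026,0],[-0.006,-0.004,0.052,0],[-0.0074,-0.005,0.072,0],[-0.0074,-0.005,0.072,0]]'; python3 -c "
from h import *
F(6)
go(623.5,175,100,np.pi-0.012)"
```

```text
clock: 2.1
eef_pos: [622.6, 175.7, 113.1]
eef_rot: [-3.14, -0.002, 3.131]
wrist_force: [0.4, -0.3, -0.2]
finger_gap: 0.4
F [ 0.07 -0.46  0.12] sd [0.55 0.6  0.47]
shift [0.0003, -0.0002, 0.015] turn 0.01 F [ 0.24 -0.99 -0.48] pos [623.8 175.2 115. ] rot [-3.141e+00  1.000e-03  3.130e+00] gap 0.7 t 2.4
```

```bash
python3 -m handwheel '[[0,0,0.004,0],[0,0,0.008,0],[0,0,0.012,0],[0,0,0.014,0],[0,0,0.014,0]]';  python3 -m handwheel '[[0,0,0.001,0],[0,0,0.002,0],[0,0,0.003,0]]';python3 -m handwheel '[[0,0,0.001,0],[0,0,0.002,0]]'; python3 -c "
from h import *
F(3)
go(623.5,175,95,np.pi-0.012)"
```

```text
clock: 3.02
eef_pos: [623.8, 175.2, 101.3]
eef_rot: [-3.141, 0.001, 3.13]
wrist_force: [-2.4, -1.4, 4.9]
finger_gap: 0.5
clock: 3.4
eef_pos: [623.8, 175.3, 99.3]
eef_rot: [-3.141, 0.002, 3.13]
wrist_force: [-5.6, -2.0, 12.0]
finger_gap: 0.4
clock: 3.65
eef_pos: [623.9, 175.3, 98.5]
eef_rot: [-3.141, 0.002, 3.13]
wrist_force: [-5.8, -2.3, 12.8]
finger_gap: 0.6
F [-5.68 -1.04 11.02] sd [0.37 0.28 0.07]
shift [0.0004, -0.0003, 0.0034] turn 0.01 F [-5.91 -1.2  10.92] pos [623.9 175.3  98.4] rot [-3.141e+00  2.000e-03  3.130e+00] gap 0.6 t 3.8
```

```bash
python3 -m handwheel '[[0.001,0,0.0005,0],[0.002,0,0.001,0]]'; python3 -c "
from h import *
F(2)"; python3 -m handwheel '[[0.001,0,0.0005,0],[0.002,0,0.001,0]]'; python3 -c "
from h import *
F(3)
go(570,175.6,95,np.pi-0.012)"
```

```text
clock: 4.05
eef_pos: [623.6, 175.3, 99.4]
eef_rot: [3.141, 0.008, 3.13]
wrist_force: [6.7, -1.2, 11.0]
finger_gap: 0.7
F [ 3.73 -0.82 10.72] sd [0.18 0.2  0.18]
clock: 4.4
eef_pos: [623.4, 175.3, 100.4]
eef_rot: [3.14, 0.013, 3.129]
wrist_force: [6.1, 0.1, 10.9]
finger_gap: 0.4
F [ 5.22 -0.62 10.35] sd [0.6  0.41 0.47]
shift [0.0535, -0.0004, 0.0047] turn -0.01 F [ 4.38 -0.46 10.94] pos [623.4 175.3 100.4] rot [3.14  0.013 3.129] gap 0.7 t 4.55
```

```bash
python3 -m handwheel '[[0,0,0.003,0],[0,0,0.005,0],[0,0,0.007,0],[0,0,0.008,0],[0,0,0.008,0]]'; python3 -c "
from h import *
F(3)
go(570,175.6,95,np.pi-0.012)"
```

```text
clock: 5.18
eef_pos: [623.9, 175.4, 94.0]
eef_rot: [3.14, 0.015, 3.129]
wrist_force: [-5.2, -1.4, 13.4]
finger_gap: 0.7
F [-5.11 -1.61 13.54] sd [0.28 0.99 0.17]
shift [0.0539, -0.0004, -0.0018] turn -0.01 F [-4.81 -2.78 13.74] pos [623.9 175.4  94. ] rot [3.14  0.015 3.129] gap 0.5 t 5.325
```

```bash
cat >> h.py <<'E'
def edge(zt):
    "front & rear end of plate along world x from top view, plate top at zt"
    im=cams.camera("top")[:,:,::-1].copy();m=masks(im)["blue"];b=comps(m,190,165,260,250,20)
    for n,c,r in b: print("blue",n,[onz("top",u,zt).round(1)[:2].tolist() for u in cv2.boxPoints(r)])
E
python3 -m handwheel '[[0.002,0,0.003,0],[0.004,0,0.003,0],[0.007,0,0.003,0],[0.01,0,0.003,0],[0.012,0,0.003,0]]'; python3 -c "
from h import *
F(2)
edge(86)
go(570,175.6,95,np.pi-0.012)"
```

```text
clock: 5.95
eef_pos: [614.5, 175.7, 93.7]
eef_rot: [3.139, 0.023, 3.129]
wrist_force: [7.5, -0.3, 14.8]
finger_gap: 0.6
F [ 5.6  -0.55 13.69] sd [0.34 0.1  0.38]
shift [0.0443, -0.0007, -0.0023] turn -0.02 F [ 5.5  -0.05 14.27] pos [614.3 175.7  93.6] rot [3.139 0.022 3.129] gap 0.4 t 6.1
```

Run:
```python
from h import *
T=cams.camera("top")[:,:,::-1];S=cams.camera("side")[:,:,::-1]
cv2.imwrite("pics/top2.png",T);cv2.imwrite("pics/side2.png",S)
cv2.imwrite("pics/c2.png",np.hstack([crop(T,180,140,100,100,4),crop(S,190,200,100,100,4)]))
```

```text
(no output)
```

View pics/c2.png

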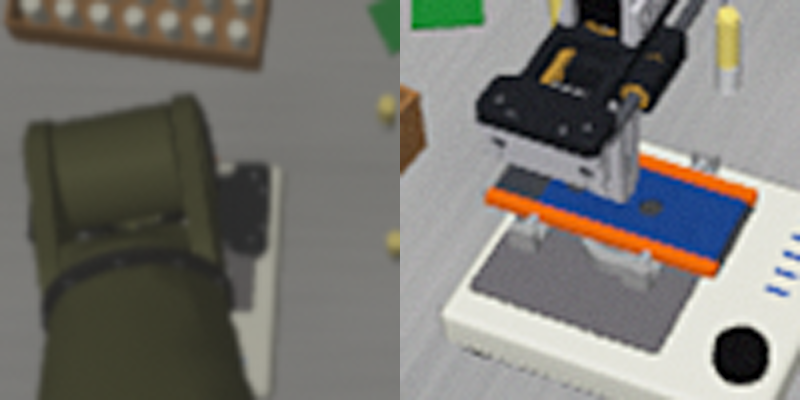

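```bash
python3 -m handwheel '[[0.005,0,0.0026,0],[0.01,0,0.0025,0],[0.015,0,0.0024,0],[0.02,0,0.0023,0],[0.024,0,0.0022,0]]'; python3 -c "
from h import *
F(1)
go(571,175.6,93,np.pi-0.012)
S=cams.camera('side')[:,:,::-1].copy();cv2.imwrite('pics/side3.png',S)
for n,c,r in comps(masks(S)['blue'],190,200,300,290,20): print(n,c,cv2.boxPoints(r).round(1).tolist())
for z in (80,84,88): print(onz('side',(253,252),z).round(1))
"
```

```text
clock: 6.82
eef_pos: [592.9, 176.2, 93.7]
eef_rot: [3.137, 0.03, 3.129]
wrist_force: [7.4, -0.3, 14.0]
finger_gap: 0.9
F [ 6.26 -1.24 14.38] sd [0. 0. 0.]
shift [0.0215, -0.0009, 0.0] turn -0.03 F [ 6.26 -1.24 14.38] pos [592.5 176.2  93.7] rot [3.137 0.03  3.129] gap 0.5 t 6.875
535 [263.08, 255.59] [[232.39999389648438, 253.8000030517578], [237.8000030517578, 237.60000610351562], [284.29998779296875, 253.10000610351562], [278.8999938964844, 269.29998779296875]]
[590.4 174.8  80. ]
[588.9 178.   84. ]
[587.4 181.1  88. ]
```

```bash
python3 -c "
from h import *
print(onz('side',(281.6,261.2),82).round(1))"
python3 -m handwheel '[[0.005,0,0.0022,0],[0.01,0,0.0021,0],[0.015,0,0.002,0],[0.02,0,0.0019,0],[0.022,0,0.0018,0]]'; python3 -c "
from h import *
F(1)
go(571,175.6,93,np.pi-0.012)
S=cams.camera('side')[:,:,::-1].copy();cv2.imwrite('pics/side4.png',S)
for n,c,r in comps(masks(S)['blue'],190,200,310,290,20):
  b=cv2.boxPoints(r);print(n,b.round(1).tolist()); b=b[np.argsort(b[:,0])[2:]].mean(0);print(b,onz('side',b,82))
cv2.imwrite('pics/c4.png',crop(S,190,190,130,110,5))
"
```

```text
[519.3 176.8  82. ]
clock: 7.55
eef_pos: [573.1, 176.7, 93.9]
eef_rot: [3.136, 0.037, 3.129]
wrist_force: [7.7, -1.4, 13.7]
finger_gap: 0.9
F [ 5.63 -1.68 13.41] sd [0. 0. 0.]
shift [0.002, -0.0011, 0.0008] turn -0.04 F [ 5.63 -1.68 13.41] pos [573.  176.7  93.9] rot [3.136 0.037 3.129] gap 0.6 t 7.6
575 [[240.5, 255.1999969482422], [247.8000030517578, 236.89999389648438], [294.20001220703125, 255.5], [286.8999938964844, 273.79998779296875]]
[290.55173 264.62067] [497.22692975 178.42377249  82.        ]
```

View pics/c4.png

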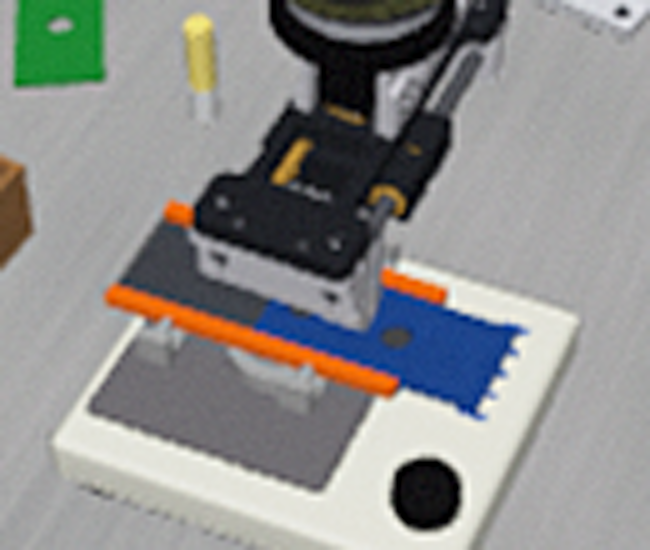

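The picture shows the plate's end at about px (289,264), in front of the bed edge by about 37 mm and lying flat; the front hole at (269,257) is still behind the edge. I'll lift slowly.

```bash
python3 -m handwheel '[[0,0,0.001,0],[0,0,0,0],[0,0,-0.001,0],[0,0,-0.002,0],[0,0,-0.003,0]]'; python3 -m handwheel '[[0,0,-0.0005,0],[0,0,-0.001,0],[0,0,-0.002,0],[0,0,-0.003,0],[0,0,-0.004,0]]';python3 -m handwheel '[[0,0,-0.001,0],[0,0,-0.002,0],[0,0,-0.004,0],[0,0,-0.006,0],[0,0,-0.01,0]]'; python3 -c "
from h import *
F(1)
go(571,175.6,150,np.pi-0.012)"
```

```text
clock: 8.28
eef_pos: [573.5, 176.8, 98.2]
eef_rot: [3.136, 0.039, 3.129]
wrist_force: [-1.8, -0.9, 10.0]
finger_gap: 0.6
clock: 8.9
eef_pos: [573.4, 176.7, 102.1]
eef_rot: [3.136, 0.039, 3.129]
wrist_force: [0.5, -0.3, 0.1]
finger_gap: 0.8
clock: 9.52
eef_pos: [572.9, 176.6, 112.2]
eef_rot: [3.136, 0.039, 3.129]
wrist_force: [-0.0, -1.0, 0.6]
finger_gap: 0.8
F [0.26 0.43 1.13] sd [0. 0. 0.]
shift [0.0007, -0.0009, -0.0372] turn -0.04 F [0.26 0.43 1.13] pos [573.2 176.7 112.9] rot [3.136 0.04  3.129] gap 0.4 t 9.575
```

```bash
python3 -m handwheel '[[0.005,0,-0.02,0],[0.025,0,-0.04,0],[0.045,0,-0.045,0],[0.054,0,-0.045,0],[0.054,0,-0.045,0]]' 0; python3 -m handwheel '[[0,0,0,0],[0,0,0,0]]'; python3 -c "
from h import *
F(1)
go(519,176,81,np.pi-0.012)
S=cams.camera('side')[:,:,::-1].copy();T=cams.camera('top')[:,:,::-1].copy();cv2.imwrite('pics/side5.png',S);cv2.imwrite('pics/top5.png',T)
cv2.imwrite('pics/c5.png',np.hstack([crop(S,200,200,100,100,4),crop(T,180,160,100,100,4)]))
"
```

```text
clock: 10.2
eef_pos: [517.3, 177.2, 156.2]
eef_rot: [3.135, 0.04, 3.129]
wrist_force: [0.0, 0.4, -0.4]
finger_gap: 46.9
clock: 10.45
eef_pos: [517.7, 177.2, 156.0]
eef_rot: [3.135, 0.04, 3.129]
wrist_force: [-0.0, -0.8, 0.4]
finger_gap: 67.1
F [ 0.63 -0.19  0.72] sd [0. 0. 0.]
shift [0.0015, -0.0016, 0.075] turn -0.04 F [ 0.63 -0.19  0.72] pos [517.6 177.1 156. ] rot [3.136 0.04  3.129] gap 71.0 t 10.5
```

View pics/c5.png

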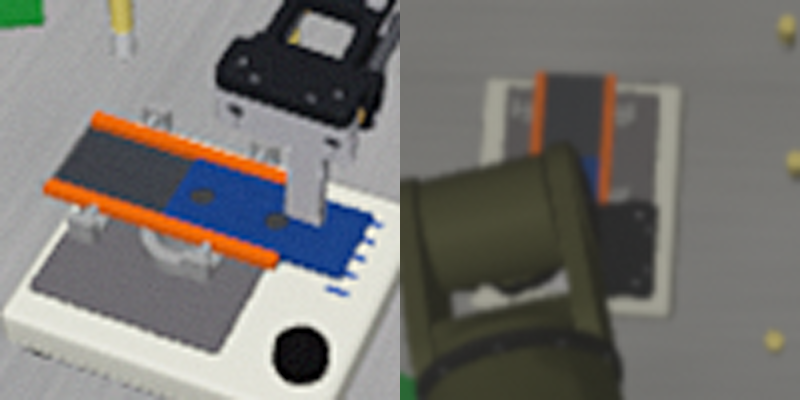

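The crop shows the plate flat on the raised bed. The holes are at side px (250.5,249) and (269,254.8), the rear end is at about (245,246), and the end overhangs. I'll turn these into positions, then descend.

```bash
python3 -c "
from h import *
for u in((250.5,249),(269,254.75),(245,246.4),(288.8,261.5)): print(onz('side',u,92).round(1))"
python3 -m handwheel '[[0.001,-0.001,0.012,0],[0.001,-0.001,0.024,0],[0.0015,-0.001,0.036,0],[0.0015,-0.0016,0.045,0],[0.0015,-0.0016,0.045,0]]' 0; python3 -c "
from h import *
go(519,176,81,np.pi-0.012)"
```

```text
[594.8 178.2  92. ]
[549.4 178.   92. ]
[609.6 175.8  92. ]
[501.4 179.4  92. ]
clock: 11.22
eef_pos: [517.5, 175.7, 110.2]
eef_rot: [3.136, 0.038, 3.129]
wrist_force: [0.7, -0.1, -0.5]
finger_gap: 93.6
shift [-0.0004, 0.0001, 0.0292] turn -0.04 F [ 0.74 -0.09 -0.5 ] pos [517.5 175.7 110.2] rot [3.136 0.038 3.129] gap 93.6 t 11.225
```

```bash
python3 -m handwheel '[[0,0.0003,0.01,0],[0,0.0003,0.02,0],[0,0.0003,0.027,0],[0,0.0003,0.029,0],[0,0.0003,0.029,0]]' 0; python3 -m handwheel '[[0,0,0,0],[0,0,0,0],[0,0,0,0],[0,0,0,0],[0,0,0,0]]' 1 25;python3 -m handwheel '[[0,0,0,0],[0,0,0,0]]'; python3 -c "
from h import *
F(2)
go(519,176,81,np.pi-0.012)"
```

```text
clock: 11.85
eef_pos: [518.6, 176.2, 81.2]
eef_rot: [3.136, 0.038, 3.129]
wrist_force: [-0.4, 0.8, 0.3]
finger_gap: 94.1
clock: 12.48
eef_pos: [518.6, 176.4, 81.2]
eef_rot: [3.136, 0.038, 3.129]
wrist_force: [-0.4, 2.5, -0.0]
finger_gap: 49.1
clock: 12.72
eef_pos: [518.6, 176.4, 81.3]
eef_rot: [3.135, 0.038, 3.129]
wrist_force: [0.4, 1.3, 0.4]
finger_gap: 49.2
F [-0.09  2.22  0.95] sd [0.52 0.7  0.11]
shift [-0.0004, -0.0004, 0.0003] turn -0.04 F [0.43 2.92 0.85] pos [518.6 176.4  81.2] rot [3.135 0.038 3.129] gap 48.8 t 12.825
```

```bash
python3 -m handwheel '[[0,0,-0.002,0],[0,0,-0.005,0],[0,0,-0.01,0],[0,0,-0.018,0],[0,0,-0.026,0]]' 1 35; python3 -m handwheel '[[0,0,-0.01,0],[0,0,-0.025,0],[0,0,-0.04,0],[0,0,-0.06,0],[0,0,-0.075,0]]'; python3 -c "
from h import *
F(2)
go(535,-198,180,np.pi-0.208)
S=cams.camera('side')[:,:,::-1].copy();cv2.imwrite('pics/side6.png',S);cv2.imwrite('pics/c6.png',crop(S,200,150,130,110,5))"
```

```text
clock: 13.45
eef_pos: [517.7, 176.1, 108.0]
eef_rot: [3.136, 0.039, 3.129]
wrist_force: [-0.0, -0.2, -1.8]
finger_gap: 48.9
clock: 14.08
eef_pos: [514.9, 175.8, 184.5]
eef_rot: [3.135, 0.04, 3.129]
wrist_force: [0.4, 0.0, -2.0]
finger_gap: 49.1
F [ 0.1  -0.55 -0.69] sd [0.22 0.29 0.85]
shift [-0.0242, -0.3737, 0.0034] turn 11.19 F [-0.12 -0.27 -1.54] pos [515.3 175.9 184.9] rot [3.135 0.042 3.129] gap 48.8 t 14.175
```

View pics/c6.png

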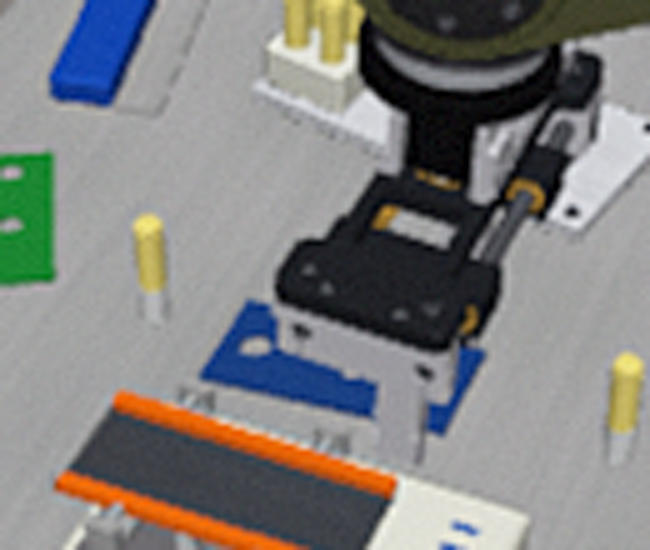

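The crop shows the plate held level and clear of the bed, with the rear hole at px (251,219). I'll carry it to above the jig.

```bash
python3 -m handwheel '[[-0.003,-0.03,0,1],[-0.008,-0.07,0,3],[-0.013,-0.12,0,5],[-0.018,-0.17,0,8],[-0.024,-0.22,0,11.2]]'; python3 -m handwheel '[[0,-0.05,0,0],[0,-0.08,0,0],[0,-0.1,0,0],[0,-0.115,0,0],[0,-0.12,0,0]]'; python3 -c "
from h import *
go(541.5,-198.9,180,np.pi-0.208)"
```

```text
clock: 14.85
eef_pos: [535.8, -46.0, 182.4]
eef_rot: [3.128, 0.037, 2.932]
wrist_force: [0.4, 0.6, -2.0]
finger_gap: 49.1
clock: 15.48
eef_pos: [510.7, -163.8, 180.3]
eef_rot: [3.127, 0.036, 2.931]
wrist_force: [-1.1, 0.4, -1.9]
finger_gap: 48.8
shift [-0.0375, -0.0279, 0.0013] turn -0.15 F [-1.08  0.37 -1.9 ] pos [ 510.7 -163.8  180.3] rot [3.127 0.036 2.931] gap 48.8 t 15.475
```

```bash
python3 -m handwheel '[[-0.015,-0.012,0,0],[-0.03,-0.024,0.01,0],[-0.0375,-0.028,0.035,0],[-0.0375,-0.028,0.06,0],[-0.0375,-0.028,0.08,0]]';python3 -m handwheel '[[0,0,0,0],[0,0,0,0]]'; python3 -c "
from h import *
F(1)
go(541.5,-198.9,100,np.pi-0.208)
S=cams.camera('side')[:,:,::-1].copy();T=cams.camera('top')[:,:,::-1].copy();cv2.imwrite('pics/side7.png',S);cv2.imwrite('pics/top7.png',T)
cv2.imwrite('pics/c7.png',np.hstack([crop(S,250,120,80,80,5),crop(T,305,160,80,80,5)]))
"
```

```text
clock: 16.1
eef_pos: [544.5, -197.8, 100.0]
eef_rot: [3.127, 0.035, 2.932]
wrist_force: [0.7, -0.2, -1.0]
finger_gap: 48.9
clock: 16.35
eef_pos: [544.9, -197.6, 100.7]
eef_rot: [3.127, 0.036, 2.932]
wrist_force: [0.0, 0.0, -1.4]
finger_gap: 48.7
F [-0.35 -1.1  -0.91] sd [0. 0. 0.]
shift [0.0032, -0.0019, 0.0008] turn -0.08 F [-0.35 -1.1  -0.91] pos [ 545.  -197.7  101. ] rot [3.127 0.036 2.932] gap 49.1 t 16.4
```

View pics/c7.png

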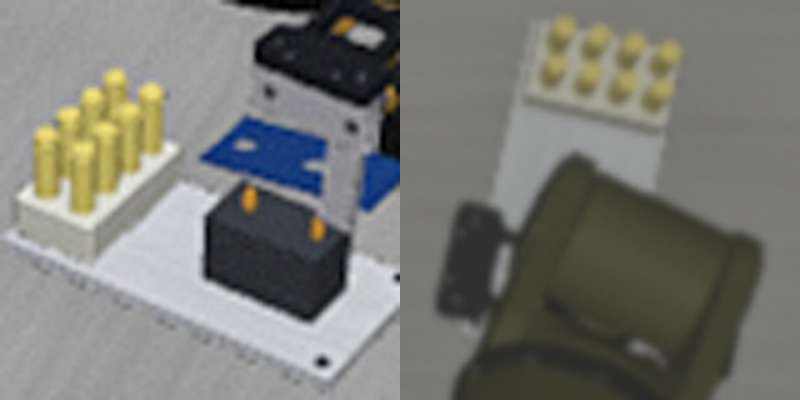

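Run:
```python
from h import *
im=cv2.imread("pics/side7.png").astype(float)
sat=im[:,:,0]-im[:,:,2]
for (x0,y0,x1,y1) in((295,145,304,154),(309,149,315,158)):
    w=np.clip(60-sat[y0:y1,x0:x1],0,None);print(sat[y0:y1,x0:x1].astype(int));yy,xx=np.mgrid[y0:y1,x0:x1];c=np.array([(xx*w).sum(),(yy*w).sum()])/w.sum();print(c)
    for z in(110.5,111.7):print(onz("side",c,z).round(1))
tc=np.array([545,-197.7]);u=np.array([np.cos(.208),-np.sin(.208)]);print("kin rear/front",tc+76.5*u,tc+30.5*u)
for nme,s,t in(("rear",(299.46,159.22),(339.94,202.23)),("front",(313.14,164.97),(336.98,215.44))): print(nme,onz("side",s,67).round(1),onz("top",t,70).round(1))
```

```text
[[ -1  27  86 107 103 101 106 106 113]
 [ 34  86 116 110 104 102 101 101 101]
 [105 108  91  79  76  88  98 101 100]
 [109  84  33   6   9  23  76 100 100]
 [101  82  34   3   5  22  76 105 100]
 [103 102 100  90  92  95 107 101 101]
 [104 100 103 102 102 100  97 102  98]
 [107 103 105  98 101 100  98  98  99]
 [ 57  87  95  98 104 101 104 104 100]]
[297.71581197 147.69444444]
[ 620.6 -204.9  110.5]
[ 620.1 -203.3  111.7]
[[100  98  99  99 109 101]
 [100 103 105 105 112  97]
 [103 104 102  86  84  71]
 [102  71  28  12  15  14]
 [102  63  18   0   7   2]
 [104 106 101  84  75  35]
 [103 100 106 107 111  37]
 [106 105 106 105 101  28]
 [ 59  92  99 107  99  34]]
[312.89816701 153.21181263]
[ 572.6 -197.   110.5]
[ 572.1 -195.4  111.7]
kin rear/front [ 619.85110968 -213.49751181] [ 574.84259928 -203.99835438]
rear [ 615.3 -210.9   67. ] [ 615.1 -213.9   70. ]
front [ 570.  -200.7   67. ] [ 570.2 -204.3   70. ]
```

Run:
```python
from h import *
for c in((298.65,148.45),(312.4,152.5)):
    for z in (110,111.7): print(onz("side",c,z).round(1))
im=cv2.imread("pics/side7.png").astype(int)
print((im[:,:,2]-im[:,:,0])[154:172,296:318]);print(im[154:172,296:318,2])
```

```text
[ 617.1 -203.2  110. ]
[ 616.4 -201.   111.7]
[ 575.1 -200.3  110. ]
[ 574.5 -198.   111.7]
[[ -21  -27  -44  -59  -91 -102  -97 -102 -101 -102  -96  -98 -101 -104
  -106 -101  -84  -75  -35    0   -2   -3]
 [   4    3  -11  -18  -26  -28  -56  -94  -97 -105 -103 -101 -101 -103
  -100 -106 -107 -111  -37    3   -2   -3]
 [   1   -3  -16   -4    4   -3  -14  -17  -28  -56  -90  -93 -101 -106
  -105 -106 -105 -101  -28    4   -4   -1]
 [  -5  -11  -12   65   77   -5   -2    8    2  -12  -18  -25  -47  -59
   -92  -99 -107  -99  -34    4   -3   -9]
 [ -11  -20   26  135  146   28  -19   -9   -8    1    6   -1   -4  -10
   -21  -26  -57  -75  -20   -3   -2   -4]
 [ -13  -21   56  150  136   51  -24  -13   -8   -9   -5   -2    2    4
     5    5  -12  -25  -13   -2   -3   -1]
 [ -12  -21   62  148  131   45  -22  -10   -9  -10  -10  -10   -7   -3
    -3    4    2    3   -1   -5   -2   -6]
 [ -10  -18   32  113  103   26  -15  -11   -9  -11  -10  -12  -10  -12
   -11   -9   -6   -6   -5   -4   -1   -3]
 [ -10  -14   -8   19   24   -8  -10  -11  -10   -8  -12   -9   -8  -11
   -12  -15   -3
[... 2037 characters left out ...]
0  60  61  59  60  50 126 180
  139 110 131 142]
 [ 53  55  60  61  57  62  57  60  59  61  58  64  59  60  59  55 128 200
  164  69  79 115]
 [ 44  41  48  53  59  57  59  59  59  58  61  58  61  59  52  67 135 194
  151  50  52  59]
 [ 43  44  45  38  50  52  56  56  61  62  61  59  57  59  57  63 116 161
  118  47  61  51]
 [ 45  43  41  48  44  47  47  48  55  62  59  60  60  66  57  57  61  76
   66  60  54  40]
 [ 43  46  42  38  42  45  46  43  42  49  54  58  56  63  58  61  56  61
   56  52  45  32]
 [ 46  44  41  49  44  42  45  44  46  36  42  45  47  55  61  60  60  63
   55  42  33  36]
 [ 45  46  45  44  46  46  46  48  47  45  46  50  45  39  50  53  58  57
   39  38  37  32]]
```

The picture shows the plate over the rail. Its holes are at side px (298.6,148.5) and (312.4,152.5), and the pins are at (299.5,159.2) and (313.1,165.0). The flatter slope of the plate's edge suggests its rear has sagged by about 0.1 rad in the grip. I'll shift about -4.3 mm in world x and lower to just above the pins.

```bash
python3 -c "
from h import *
go(540.8,-198.3,80,np.pi-0.208)"; python3 -m handwheel '[[0.002,-0.0005,0.004,0],[0.004,-0.001,0.01,0],[0.0048,-0.001,0.016,0],[0.0048,-0.001,0.0205,0],[0.0048,-0.001,0.0205,0]]';python3 -m handwheel '[[0,0,0,0]]'; python3 -c "
from h import *
F(1)
go(540.8,-198.3,80,np.pi-0.208)
S=cams.camera('side')[:,:,::-1].copy();cv2.imwrite('pics/side8.png',S)
cv2.imwrite('pics/c8.png',crop(S,270,130,70,60,10))
"
```

```text
shift [0.0047, -0.0015, 0.0208] turn -0.1 F [ 0.02 -0.68 -1.12] pos [ 544.9 -197.9  100.9] rot [3.127 0.036 2.932] gap 49.0 t 16.5
clock: 17.12
eef_pos: [540.6, -197.6, 79.7]
eef_rot: [3.127, 0.036, 2.932]
wrist_force: [-1.0, 0.4, -0.8]
finger_gap: 48.8
clock: 17.25
eef_pos: [540.8, -197.7, 79.9]
eef_rot: [3.127, 0.036, 2.932]
wrist_force: [-0.2, 0.2, -0.9]
finger_gap: 48.8
F [-0.69  0.75 -1.06] sd [0. 0. 0.]
shift [-0.0002, -0.0006, -0.0001] turn -0.1 F [-0.69  0.75 -1.06] pos [ 540.7 -197.7   79.9] rot [3.127 0.036 2.932] gap 49.1 t 17.3
```

View pics/c8.png

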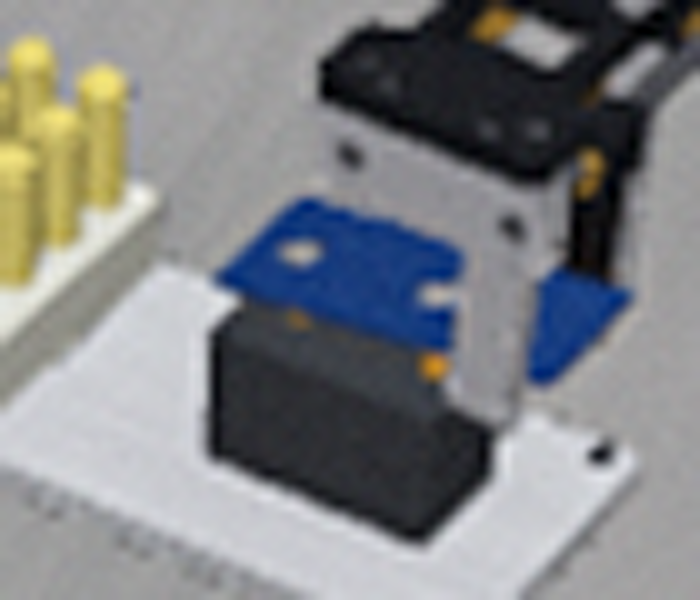

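```bash
python3 -c "
from h import *
im=cv2.imread('pics/side8.png').astype(int);s=im[:,:,0]-im[:,:,2]
print(s[151:159,296:305]);print(s[155:164,310:317])
for t in(.06,.09,.12):
  print(t,onz('side',(299.55,154.75),90.7-76.5*t).round(1),onz('side',(313.55,159),90.7-30.5*t).round(1))"
```

```text
[[ -1  30  86 114 104 103 111 111 109]
 [ 32  86 111 108 107 106 103 102 104]
 [ 88 112 104 104  93  96  98 104  96]
 [113  85  38  19  13  23  67 103  98]
 [106  82  18 -13  -8  12  71 104  98]
 [102  98  74  41  47  82 106 103  98]
 [104 104 107 105 105 106 105 104 102]
 [104 103 104 103 102  99 101  97 103]]
[[101 100  96 105 108  96  38]
 [102  99 104 105 111  96  39]
 [102 104 106 114 115  72  23]
 [101  81  42  27  25  19  11]
 [105  68  15 -14  -8   6  -4]
 [ 99  84  54  28  38  37   0]
 [106 103 109 116 112  38  -3]
 [105 104 107 109 103  29  -3]
 [ 92 101 106 113 100  29  -2]]
0.06 [ 614.6 -206.9   86.1] [ 570.1 -200.    88.9]
0.09 [ 615.5 -209.8   83.8] [ 570.5 -201.2   88. ]
0.12 [ 616.4 -212.7   81.5] [ 570.8 -202.3   87. ]
```

```bash
python3 -c "
from h import *
go(540.6,-197.9,64,np.pi-0.208)"; python3 -m handwheel '[[0,0,0.003,0],[0.0002,0,0.006,0],[0.0004,0,0.01,0],[0.0006,0,0.013,0],[0.0007,0,0.016,0]]'; python3 -m handwheel '[[0,0,0.001,0],[0,0,0.002,0],[0,0,0.003,0],[0,0,0.004,0]]'; python3 -c "
from h import *
F(2)
go(540.6,-197.9,51,np.pi-0.208)"
```

```text
shift [0.0006, -0.0005, 0.0159] turn -0.09 F [-0.26  0.62 -1.5 ] pos [ 540.7 -197.6   79.9] rot [3.127 0.036 2.932] gap 48.9 t 17.35
clock: 17.98
eef_pos: [540.6, -197.4, 63.6]
eef_rot: [3.127, 0.036, 2.932]
wrist_force: [0.1, 0.4, -1.2]
finger_gap: 49.2
clock: 18.48
eef_pos: [540.8, -197.4, 59.7]
eef_rot: [3.127, 0.036, 2.932]
wrist_force: [-0.4, -0.8, -0.2]
finger_gap: 49.0
F [ 0.28  0.09 -0.95] sd [0.41 0.42 0.47]
shift [0.0004, -0.0006, 0.0086] turn -0.1 F [ 0.68  0.51 -0.48] pos [ 540.8 -197.4   59.6] rot [3.127 0.036 2.932] gap 48.8 t 18.575
```

```bash
python3 -m handwheel '[[0,0,0.001,0],[0,0,0.002,0],[0,0,0.003,0],[0,0,0.004,0]]' 1 10; python3 -m handwheel '[[0,0,0.001,0],[0,0,0.002,0],[0,0,0.003,0]]'; python3 -c "
from h import *
F(2)
go(540.6,-197.9,51,np.pi-0.208)
S=cams.camera('side')[:,:,::-1].copy();cv2.imwrite('pics/side9.png',S)
cv2.imwrite('pics/c9.png',crop(S,270,130,70,60,10))
"
```

```text
clock: 19.08
eef_pos: [541.0, -197.4, 55.6]
eef_rot: [3.127, 0.036, 2.932]
wrist_force: [-0.6, -0.0, -0.6]
finger_gap: 49.6
clock: 19.45
eef_pos: [541.1, -197.3, 52.5]
eef_rot: [3.127, 0.036, 2.932]
wrist_force: [-1.2, 0.4, -0.3]
finger_gap: 49.9
F [ 0.08  0.25 -0.46] sd [0.01 0.55 0.6 ]
shift [0.0004, -0.0007, 0.0014] turn -0.1 F [0.07 0.81 0.14] pos [ 541.1 -197.4   52.5] rot [3.127 0.036 2.932] gap 49.5 t 19.55
```

View pics/c9.png

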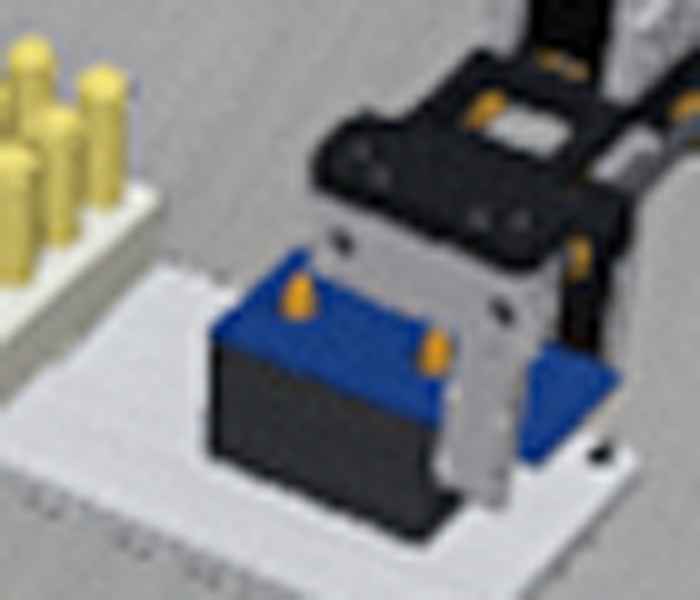

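Both pins stand up through the holes, at px (299.5,160) and (313,165), and the plate is nearly flat on the rail. I'll lower the last millimetre or so and release.

```bash
python3 -m handwheel '[[0,0,0.0005,0],[0,0,0.001,0],[0,0,0.0015,0],[0,0,0.002,0]]' 1 4; python3 -c "
from h import *
F(3);go(541,-197.4,51,np.pi-0.208)"
```

```text
clock: 20.1
eef_pos: [541.2, -197.3, 50.7]
eef_rot: [3.127, 0.036, 2.932]
wrist_force: [-1.0, 2.1, 2.5]
finger_gap: 49.6
F [-0.88  1.04  2.31] sd [0.21 0.35 0.35]
shift [0.0002, -0.0001, -0.0004] turn -0.1 F [-0.81  1.28  2.44] pos [ 541.3 -197.3   50.7] rot [3.127 0.036 2.932] gap 49.6 t 20.25
```

```bash
python3 -m handwheel '[[0,0,0,0],[0,0,0,0],[0,0,0,0],[0,0,0,0],[0,0,0,0]]' 0; python3 -m handwheel '[[0,0,-0.003,0],[0,0,-0.01,0],[0,0,-0.03,0],[0,0,-0.06,0],[0,0,-0.1,0]]'; python3 -m handwheel '[[0.04,0,-0.03,0],[0.09,0,-0.06,0],[0.14,0,-0.06,0],[0.19,0,-0.06,0],[0.19,0,-0.06,0]]'; python3 -m handwheel '[[0,0.06,0,0],[0,0.12,0,0],[0,0.18,0,0],[0,0.2,0,0],[0,0.2,0,0]]';python3 -c "
from h import *
F(1);go(541,-197.4,51,np.pi-0.208)
S=cams.camera('side')[:,:,::-1].copy();T=cams.camera('top')[:,:,::-1].copy();cv2.imwrite('pics/side10.png',S);cv2.imwrite('pics/top10.png',T)
cv2.imwrite('pics/c10.png',np.hstack([crop(S,265,130,70,70,5.7),crop(T,305,165,70,70,5.7)]))
cv2.imwrite('pics/c11.png',np.hstack([cv2.resize(S,(400,300)),cv2.resize(T,(400,300))]))
"
```

```text
clock: 20.88
eef_pos: [541.3, -197.4, 50.7]
eef_rot: [3.127, 0.036, 2.932]
wrist_force: [0.9, 0.7, 0.3]
finger_gap: 93.3
clock: 21.5
eef_pos: [537.0, -197.9, 151.5]
eef_rot: [3.127, 0.035, 2.932]
wrist_force: [0.9, 0.2, 0.1]
finger_gap: 94.2
clock: 22.12
eef_pos: [347.3, -158.3, 205.6]
eef_rot: [3.128, 0.037, 2.931]
wrist_force: [0.3, -0.6, 0.9]
finger_gap: 94.1
clock: 22.75
eef_pos: [389.7, 38.4, 208.6]
eef_rot: [3.128, 0.037, 2.934]
wrist_force: [-0.4, -0.5, -0.7]
finger_gap: 94.2
F [-0.05 -0.49 -0.47] sd [0. 0. 0.]
shift [-0.1911, -0.2006, 0.1619] turn -0.06 F [-0.05 -0.49 -0.47] pos [389.4  37.5 208.5] rot [3.128 0.037 2.933] gap 93.9 t 22.8
```

View pics/c10.png

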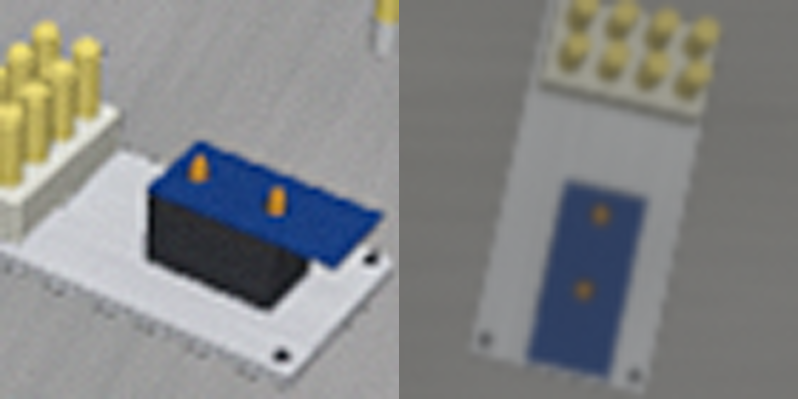

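The plate lies flat on the rail in both views, with both brass pins standing up through its holes. The fingers are clear of it, so I'm handing in.

```bash
python3 -c "
from cell import manip
print(manip.sign_off())"
```

```text
the job is handed in; nothing more can be done
None
```

The blue plate is on the jig's rail, lying flat with both brass pins through its holes, and I've handed the job in. The run took about 23 s of the 72 s allowed.

- **Slide:** I pressed with shut fingertips at about 13–14 N at the wrist (highest single reading 14.8 N; with the plate's weight that is about 16 N on the bed, against the 20 N limit). The plate ended up overhanging the bed's edge by about 38 mm.
- **Grip and lift:** I took the plate by the overhanging end, and it came off the bed cleanly. Its rear sagged about 0.1 rad in the grip, so near the rail I eased the grip from 35 N to 10 N, then to 4 N. That let it settle flat.
- **Laying down:** The plate touched down with about 3 N. I then opened the fingers and backed the arm well away.

**Last checks:** The final side and top crops show the plate flat on the rail with both pins through its holes. The wrist reads about zero.

**Disagreements and gaps:**
- The two cameras disagreed by about 3 mm on the pins' y position, so I aligned the holes to the pins in the side view.
- The tool kept a tilt of about 0.04 rad from the dragging, which did not affect the seating.
- I did not separately measure the tubes, jar and spare board at the end.

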